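# Find the rocking duct cover and press it home

## Robot

A 6-joint arm with a two-finger parallel gripper is mounted at the origin on the work surface. World frame = base frame: x ahead of the robot, y to its left, z up, the work surface at z = 0. Lengths are in m, angles in rad, forces in N, time in s.
With the tool pointing down it reaches from about 0.35 to 0.775 m from the base axis. Payload 7.3 kg.
Tool frame: the origin (TCP) lies at the very end of the fingers, on their centre line; the grasp point (between the pads) lies 19 mm behind it; z points along the fingers, y is the line along which they close (so a half turn about z gives the same grasp; the last joint's range is limited). The gripper opens to 92 mm and grips with 3 to 60 N. Pads are 19 mm wide; open, the fingers measure 130 mm over their backs; the gripper's body (75 mm by 190 mm) begins 47 mm behind the grasp point.
Start: joints at [0.958, 0.342, 1.524, -0, 1.275, -0.146], TCP at [0.236, 0.469, 0.199] pointing down, gripper open.
Joint ranges: [-2.53, 2.53], [-0.77, 2.02], [0.04, 2.7], [-1, 4.14], [0.28, 2.66], [-3.11, 3.11]. Speed limits (rad/s): [2.57, 2.57, 3.14, 3.14, 3.14, 3.14].

## Interface

Orientations are given as [roll, pitch, yaw] about the fixed x, y, z axes, in that order (R = Rz(yaw) Ry(pitch) Rx(roll)).
In Python, from cell import robot gives the robot as it stands.
- The arm moves only by the tool apply_moves, never from a script. Its argument "motion" is text: rows parted by semicolons, each of 7 numbers parted by spaces: the opening in per cent of the stroke, from 0 (shut) to 100 (fully open), then the shift along the tool's x, y, z in cm, then the turn, a rotation vector about the tool's x, y, z in rad. A call has 1 to 20 rows; each row shifts and turns the commanded pose from where the row before left it, along the tool's axes as they then stand; what a row does not reach is not made up. A row lasts 1/8 s, in which the tool goes at most 62.5 mm and 10.7 degrees, less where a joint would pass 70% of its speed; a pose out of reach is approached as far as the arm can. A call with a gripper value outside its range is refused whole. The fingers move at their own pace and stop on an object; "force" is the grip in N (left out, the last holds). Time passes only in rows, so rows that do not move let the fingers close. It gives the time, the measured TCP pose, the force, the opening and the grip force at its end, in the units of the state.
- robot.observe(): the state, without advancing time (a new reading comes with each control period).
- robot.read_camera(name): name is "scene" or "top"; returns a dict with "img" (400x640x3 uint8, red, green, blue), "fovy" (degrees; the focal length in pixels is half the picture's height over the tangent of half this angle, whatever the lens; pixels are square), "cx", "cy" (the principal point, pixels), "R" (3x3) and "t" (3): a world point X has camera coordinates R X + t. Camera axes: x right, y down, z forward; pixel columns grow to the right and rows downward; lengths in m; the calibration is good to about 2 mm. A picture is of the moment at which its call begins. There is no depth.
- robot.hand_in(): hands the job in; it is judged then, once.
Trained networks look in a picture, given as the dict that the camera call returned (one of the last four; its "shot" number tells which), for a name from the list of things; names that differ only in an ending like _2 or _b are one class to them, and where a whole thing is asked for, a point or a joint stands for the part that bears it (a point fixed in the world has none). Each returns a list of dicts, best first, with "score" (0 to 1); they miss things now and then, are a little off and sometimes report something else, mostly with a low value. They report only what shows in the picture. A call takes as long as a camera call. They do not tell look-alikes from the thing itself.
- robot.search_frame(target, picture): "centre" ([x, y, z] in m, in world coordinates, good to about 4 mm: the middle of the surface that is visible of it).
- robot.trace(target, picture): "pixels" (400x640 bool, what is visible of it).
The state is a dict: "time": time; "qpos": joint angles; "qvel": joint speeds; "joint_efforts": joint torques, N m; "tool_pos": TCP position; "tool_rot": TCP orientation; "contact_force": force on the tool from outside, world axes, zero at the start; "torque": the same for the moment, N m; "opening": finger opening in m; "grip_force": force on a finger pad.
Only numpy, scipy, OpenCV 4.12 (cv2) and the standard library are available. Lean on these libraries where they do the work, as an engineer would, in place of code of your own. Each camera call takes 0.05 s, during which the arm holds its last target. There are 200 camera calls.

## Task

One of the four white square covers on the grey desk duct is not clipped in: it rocks under a fingertip, while the other three sit firm. Find that one, push it fully home so that all four lie flush, and finish while still pressing it down with your fingertips, so that I can tighten its clip from under the desk. Only press: do not pry or lift any cover, and leave the other things on the desk and duct where they are.

Things in the scene. Friction and masses are not known exactly. Their poses are not given: they have to be found in the camera images.
- duct: grey steel cable duct fixed on the desk: 124 mm deep (its x), 560 mm long (its y), top 49 mm above the desk; origin on the desk under the middle of its row of four covers, x pointing away from the robot, y along the duct to the left. Ends at y = -0.25 and +0.31. The covers' pockets (71 mm square, 5 mm deep) are centred at x = 0, y = -0.135, -0.045, +0.045, +0.135.
- row (a point): the middle of the row of covers, on the duct's top face (49 mm above the desk). Each cover has a stud under its centre in a stiff clip: about 12 N over the centre drives it down and it stays where pushed. One cover, another each time, is not home: its stud stands 3 mm high and the cover balances on it, leaning up to 5 degrees any way; light presses near its edges only tip it to and fro.
- cover_1: white square push-in cover 1 of 4, counted from the duct's right end as seen from the robot: 70 x 70 x 5 mm, 60 g; origin at the centre of its underside, x and y along its edges as the duct's, z out of its upper face. Fully home it rests on its pocket's floor, level, underside 44 mm and upper face 49 mm above the desk, flush with the duct's top. Any of the four may be the loose one.
- cover_2: white square push-in cover 2 of 4, counted from the duct's right end as seen from the robot: 70 x 70 x 5 mm, 60 g; origin at the centre of its underside, x and y along its edges as the duct's, z out of its upper face. Fully home it rests on its pocket's floor, level, underside 44 mm and upper face 49 mm above the desk, flush with the duct's top. Any of the four may be the loose one.
- cover_3: white square push-in cover 3 of 4, counted from the duct's right end as seen from the robot: 70 x 70 x 5 mm, 60 g; origin at the centre of its underside, x and y along its edges as the duct's, z out of its upper face. Fully home it rests on its pocket's floor, level, underside 44 mm and upper face 49 mm above the desk, flush with the duct's top. Any of the four may be the loose one.
- cover_4: white square push-in cover 4 of 4, counted from the duct's right end as seen from the robot: 70 x 70 x 5 mm, 60 g; origin at the centre of its underside, x and y along its edges as the duct's, z out of its upper face. Fully home it rests on its pocket's floor, level, underside 44 mm and upper face 49 mm above the desk, flush with the duct's top. Any of the four may be the loose one.
- stamp: self-inking office stamp standing on the desk nearer the robot than the duct, 66 x 50 mm, 124 mm high with a red knob on top; origin under its centre
- inkpad: closed blue and black ink pad, 70 x 110 x 18 mm, lying on the desk beyond the duct; origin under its centre
- passports: stack of three passport booklets, 125 x 92 x 15 mm, lying beyond the duct; origin under its centre
- pen: blue pen, 9 mm thick, 132 mm long along its y, lying nearer the robot than the duct; origin under its centre
- loupe: black round magnifier, 40 mm across and 40 mm high, standing on the right end of the duct; origin under its centre
- mug: blue mug, 80 mm across and 92 mm high, on the desk to the left; origin under its centre
- stapler: red stapler, 36 x 135 mm, 46 mm high, on the desk beyond the duct to the left; origin under its centre
Things that resemble listed ones, but are neither listed nor needed, are in the scene too. Leave any green look-alike of the cover_1 alone.

How it is judged:
By the outcome, as a careful person would: the job done as asked, in the order asked, and still so for the second after the job is handed in, while the arm keeps its last pose, push and grip.
It also fails if it takes over 58 s, if anything falls off the work surface, if the arm or the gripper's body presses on something with over 40 N, if the wrist force passes 120 N, or if a joint passes its speed limit or range.

## Working session

There is one attempt and no reset: what is moved stays moved. The work goes in short steps, Python scripts to look and compute and a tool call to move; the robot and the scene stay as the last step left them, time stands still between calls to the robot, and variables do not carry over. Pictures are saved under pics/ and viewed, at most 10 in all, crops included, and the job is handed in when it is done.

Besides the shell and the picture viewer there is one more tool, called after "Request:" as name(argument=value, ...) on one line, values as JSON. apply_moves: Moves the arm, as the interface text tells. Its arguments: {"type":"object","properties":{"motion":{"type":"string"},"force":{"type":"number"}},"required":["motion"]}

```bash
mkdir -p pics
python3 - <<'E'
from cell import robot
import cv2,numpy as np
for n in("scene","top"):
    p=robot.read_camera(n); cv2.imwrite(f"pics/{n}0.png",p["img"][:,:,::-1])
    print(n,p["fovy"],p["cx"],p["cy"],np.round(p["R"],3).tolist(),np.round(p["t"],3))
    for k in("cover_1","duct","loupe","stamp"):
        for d in robot.search_frame(k,p)[:7]: print(k,round(d["score"],2),np.round(d["centre"],3))
print(robot.observe())
E
```

```text
scene 42.02861689332571 326.0389967652079 203.82044553446212 [[-0.46, 0.888, -0.008], [0.686, 0.35, -0.638], [-0.564, -0.299, -0.77]] [ 0.225 -0.337  1.581]
cover_1 0.8 [0.542 0.214 0.053]
cover_1 0.74 [0.555 0.035 0.055]
cover_1 0.67 [ 0.561 -0.056  0.048]
cover_1 0.65 [0.549 0.12  0.051]
duct 0.97 [0.585 0.208 0.048]
loupe 0.86 [ 0.571 -0.12   0.086]
stamp 0.78 [ 0.441 -0.226  0.056]
top 44.93435007285775 308.206868747051 198.16191897812163 [[0.026, -1.0, -0.001], [-0.998, -0.026, -0.054], [0.054, 0.002, -0.999]] [0.013 0.544 1.177]
cover_1 0.93 [0.542 0.122 0.051]
cover_1 0.72 [ 0.557 -0.271 -0.   ]
cover_1 0.68 [0.537 0.211 0.048]
cover_1 0.65 [ 0.56  -0.06   0.052]
cover_1 0.61 [0.551 0.033 0.05 ]
duct 0.62 [0.546 0.169 0.049]
loupe 0.6 [ 0.565 -0.133  0.094]
stamp 0.55 [ 0.434 -0.231  0.076]
{'time': 0.5, 'qpos': array([ 9.57988855e-01,  3.42016088e-01,  1.52412675e+00, -1.31402134e-05,
        1.27539186e+00, -1.46000721e-01]), 'qvel': array([ 1.32280984e-03, -2.51416724e-05,  1.62703543e-03, -8.87291727e-04,
        5.84244892e-04, -5.32826822e-04]), 'joint_efforts': array([-1.44251429e-03, -4.30808830e+01, -2.44312245e+01,  7.16222590e-02,
        4.90090647e-02, -5.34234033e-06]), 'tool_pos': array([0.23625961, 0.46884635, 0.1991228 ]), 'tool_rot': array([3.14153714e+00, 2.08694622e-05, 2.67478973e+00]), 'contact_force': array([0.20343754, 0.07125869, 0.0673512 ]), 'torque': array([0.00158417, 0.00205037, 0.02651794]), 'grip_force': 0.0, 'opening': 0.09148555698625387}
```

View pics/scene0.png

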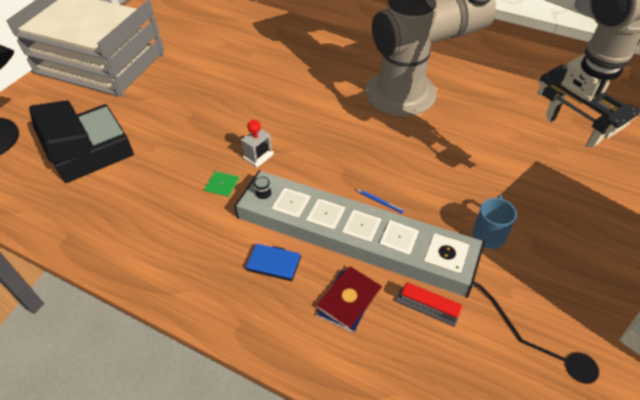

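View pics/top0.png

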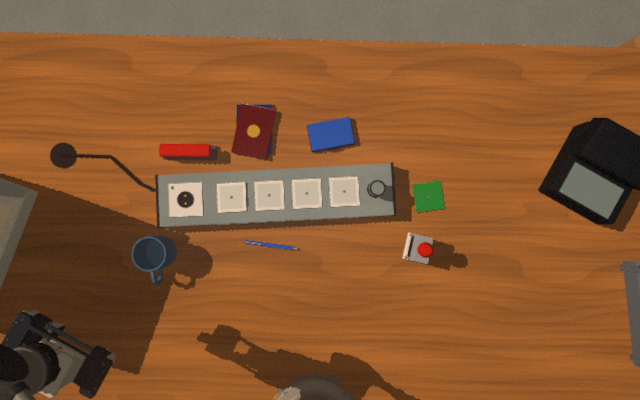

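The scene view shows four white covers at (291,202), (326,214), (362,225) and (399,237), a round socket plate at (447,252) and the green look-alike at (222,183). In the top view the covers are at (344,191), (307,193), (269,195) and (231,197), with the socket plate at (185,199) and the green one at (429,197). Next I'll take a close crop and compare shading and outlines.

Run:
```python
from cell import robot
import cv2,numpy as np
P={n:[robot.read_camera(n) for _ in range(4)] for n in("scene","top")}
# fit row pose from detections
C=np.array([[.5605,-.058],[.553,.034],[.5455,.121],[.5395,.2125]])
s=np.array([-.135,-.045,.045,.135]); m=C.mean(0); d=(s@C)/(s@s); yaw=np.arctan2(-d[0],d[1])
print("row",m,"yaw",yaw,"scale",np.hypot(*d))
ims=[]
for n in P:
    p=P[n][0]; I=np.mean([q["img"] for q in P[n]],0).astype(np.float32)
    f=200/np.tan(np.radians(p["fovy"]/2))
    ex=np.array([np.cos(yaw),np.sin(yaw)]);ey=np.array([-np.sin(yaw),np.cos(yaw)])
    def pr(x,y,z=.049):
        X=np.array([*(m+x*ex+y*ey),z]); c=p["R"]@X+p["t"]; return [p["cx"]+f*c[0]/c[2],p["cy"]+f*c[1]/c[2]]
    # rectified: duct frame, u: y from +.2 to -.2 , v: x from +.06 to -.06, 2px/mm
    q=[(.06,.2),(.06,-.2),(-.06,-.2),(-.06,.2)]
    H=cv2.getPerspectiveTransform(np.float32([pr(*a) for a in q]),np.float32([[0,0],[800,0],[800,240],[0,240]]))
    R=cv2.warpPerspective(I,H,(800,240),flags=cv2.INTER_CUBIC)
    for k,y in enumerate(s):
        u=int((.2-y)*2000); a=R[120-44:120+44,u-44:u+44].mean(2)
        M=np.ones_like(a,bool);M[30:58,30:58]=False
        print(n,k+1,"mean",a[M].mean().round(1),"sd",a[M].std().round(1), "quadr",[a[:28].mean().round(1),a[-28:].mean().round(1),a[:,:28].mean().round(1),a[:,-28:].mean().round(1)])
    ims.append(np.clip((R-80)*1.5,0,255))
cv2.imwrite("pics/rect.png",np.vstack(ims)[:,:,::-1])
```

```text
row [0.549625 0.077375] yaw 0.07830367460071457 scale 1.0014017952627985
scene 1 mean 219.2 sd 0.6 quadr [np.float32(219.3), np.float32(219.2), np.float32(219.3), np.float32(219.3)]
scene 2 mean 219.2 sd 0.5 quadr [np.float32(219.3), np.float32(219.3), np.float32(219.3), np.float32(219.3)]
scene 3 mean 219.2 sd 0.6 quadr [np.float32(219.2), np.float32(219.2), np.float32(219.3), np.float32(219.3)]
scene 4 mean 224.3 sd 1.3 quadr [np.float32(224.5), np.float32(224.2), np.float32(224.4), np.float32(224.4)]
top 1 mean 180.2 sd 0.7 quadr [np.float32(180.0), np.float32(180.3), np.float32(180.3), np.float32(180.0)]
top 2 mean 181.1 sd 0.6 quadr [np.float32(180.8), np.float32(181.4), np.float32(181.1), np.float32(181.0)]
top 3 mean 180.7 sd 0.6 quadr [np.float32(180.5), np.float32(180.8), np.float32(180.8), np.float32(180.6)]
top 4 mean 184.6 sd 0.6 quadr [np.float32(184.6), np.float32(184.6), np.float32(184.8), np.float32(184.4)][ WARN:0@6.459] global loadsave.cpp:1063 imwrite_ Unsupported depth image for selected encoder is fallbacked to CV_8U.
```

View pics/rect.png

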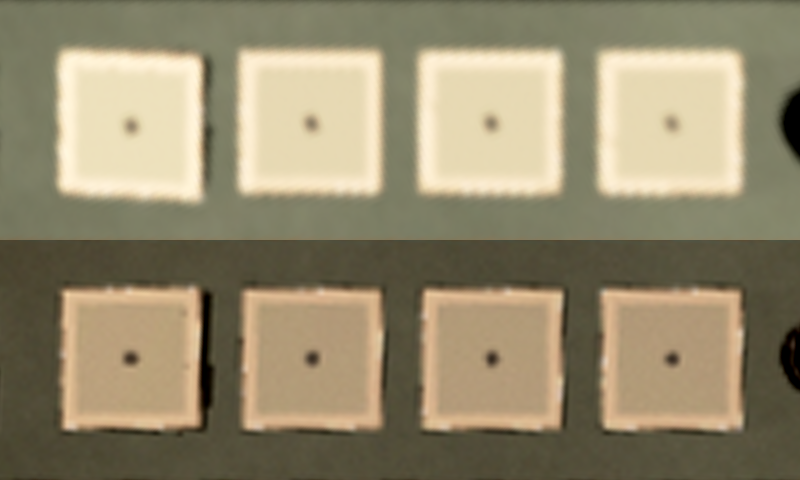

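Cover 4, the leftmost at world (0.539, 0.212), is clearly the loose one. It is brighter in both views, has a dark gap along its right edge (rect px 205,120 and 207,350), and its outline is skewed; covers 1–3 look identical to each other. Candidates, by top-view pixel:

- **Covers:** (231,197), (269,195), (307,193), (344,191)
- **Socket plate:** (185,199)
- **Green look-alike:** (429,197)

I choose (231,197). I'll move above it with the fingers closed.

Request:
apply_moves(motion="0 -4.83 -1.16 0 0 0 0;0 -4.83 -1.16 0 0 0 0;0 -4.83 -1.16 0 0 0 0;0 -4.83 -1.16 0 0 0 0;0 -4.83 -1.16 0 0 0 0;0 -4.83 -1.16 0 0 0 0;0 -4.83 -1.16 0 0 0 0;0 -4.83 -1.16 0 0 0 0;0 0 0 0 0 0 -0.136;0 0 0 0 0 0 -0.136;0 0 0 0 0 0 -0.136;0 0 0 0 0 0 -0.136;0 0 0 0 0 0 0;0 0 0 0 0 0 0", force=10)

```text
time: 2.65
tool_pos: [0.5396, 0.2121, 0.1991]
tool_rot: [3.141, 0.0, -3.067]
contact_force: [-0.5, -0.0, 0.5]
opening: 0.0007
grip_force: 0.0
```

Request:
apply_moves(motion="0 0 0 4 0 0 0;0 0 0 4 0 0 0;0 0 0 3 0 0 0;0 0 0 2 0 0 0;0 0 0 0 0 0 0;0 0 0 0 0 0 0")

```text
time: 3.4
tool_pos: [0.5402, 0.2123, 0.0701]
tool_rot: [3.141, 0.001, -3.065]
contact_force: [0.1, -0.6, 0.1]
opening: 0.0007
grip_force: 0.0
```

Run:
```python
from cell import robot
import cv2,numpy as np
o=robot.observe();print(o["tool_pos"],o["contact_force"])
a=[]
for n,(r,c) in(("scene",(190,340)),("top",(140,170))):
    I=robot.read_camera(n)["img"][r:r+100,c:c+130]; a.append(cv2.resize(I,None,fx=3,fy=3,interpolation=cv2.INTER_CUBIC))
cv2.imwrite("pics/near.png",np.hstack(a)[:,:,::-1])
```

```text
[0.5401986  0.21227794 0.07008118] [ 0.10470445 -0.55597219  0.12499325]
```

View pics/near.png

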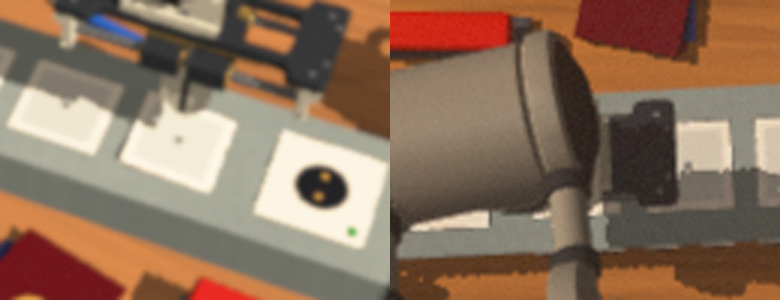

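Run:
```python
from cell import robot
import cv2,numpy as np
p=robot.read_camera("scene"); o=robot.observe()
f=200/np.tan(np.radians(p["fovy"]/2))
def pr(X): c=p["R"]@X+p["t"]; return np.array([p["cx"]+f*c[0]/c[2],p["cy"]+f*c[1]/c[2]])
T=o["tool_pos"]; I=cv2.resize(p["img"][205:265,365:445],None,fx=9,fy=9,interpolation=cv2.INTER_CUBIC).copy()
for X,col in((T,(255,0,0)),(np.array([T[0],T[1],.052]),(0,0,255)),(np.array([.539,.212,.049]),(0,160,0))):
    u=pr(X);print(u); cv2.drawMarker(I,tuple(int(v) for v in (u-[365,205]+.5)*9),col,0,14,2)
cv2.imwrite("pics/proj.png",I[:,:,::-1])
```

```text
[399.75582995 232.00141374]
[398.93187259 236.85282306]
[398.88791213 237.18568266]
```

View pics/proj.png

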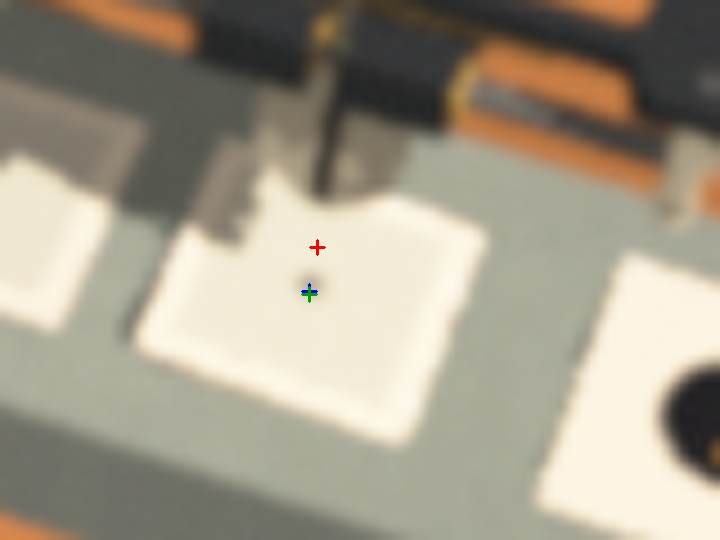

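The predicted centre matches the dot at crop (309,290). The pale fingertips blend into the white cover, so I'll press gently and read the contact height.

Request:
apply_moves(motion="0 0 0 1 0 0 0;0 0 0 0.3 0 0 0;0 0 0 0.2 0 0 0;0 0 0 0 0 0 0;0 0 0 0 0 0 0")

```text
time: 4.18
tool_pos: [0.5397, 0.2121, 0.0543]
tool_rot: [3.142, 0.0, -3.064]
contact_force: [0.8, -0.0, -0.4]
opening: 0.0005
grip_force: 0.0
```

Request:
apply_moves(motion="0 0 0 0.2 0 0 0;0 0 0 0 0 0 0")

```text
time: 4.42
tool_pos: [0.5395, 0.2121, 0.052]
tool_rot: [3.142, -0.0, -3.064]
contact_force: [0.5, 0.0, -1.1]
opening: 0.0007
grip_force: 0.0
```

Request:
apply_moves(motion="0 0 0 0.1 0 0 0;0 0 0 0 0 0 0")

```text
time: 4.68
tool_pos: [0.5395, 0.2121, 0.0511]
tool_rot: [3.142, -0.0, -3.064]
contact_force: [-0.4, 0.4, -0.2]
opening: 0.0004
grip_force: 0.0
```

Request:
apply_moves(motion="0 0 0 0.1 0 0 0;0 0 0 0 0 0 0")

```text
time: 4.92
tool_pos: [0.5395, 0.2121, 0.05]
tool_rot: [3.142, -0.0, -3.064]
contact_force: [0.7, -0.2, 0.6]
opening: 0.0003
grip_force: 0.0
```

Request:
apply_moves(motion="0 0 0 0.1 0 0 0;0 0 0 0 0 0 0")

```text
time: 5.18
tool_pos: [0.5395, 0.2121, 0.049]
tool_rot: [3.142, -0.0, -3.064]
contact_force: [0.8, 0.1, -0.5]
opening: 0.0008
grip_force: 0.0
```

No contact at 49 mm, so I'll look before going further.

Run:
```python
from cell import robot
import cv2,numpy as np
p=robot.read_camera("scene"); o=robot.observe();print(o["qpos"],o["contact_force"])
f=200/np.tan(np.radians(p["fovy"]/2))
def pr(X): c=p["R"]@X+p["t"]; return np.array([p["cx"]+f*c[0]/c[2],p["cy"]+f*c[1]/c[2]])
T=o["tool_pos"]; I=cv2.resize(p["img"][185:265,345:445],None,fx=7.5,fy=7.5,interpolation=cv2.INTER_CUBIC)
I=np.clip(255*(I/255.)**2.2*1.15,0,255).astype(np.uint8).copy()
for X in (T,T+[0,0,.019],T+[0,0,.066]):
    u=pr(X);print(u); cv2.drawMarker(I,tuple(int(v) for v in (u-[345,185]+.5)*7.5),(255,0,0),0,10,1)
cv2.imwrite("pics/low.png",I[:,:,::-1])
```

```text
[ 2.42342382e-01  5.93903380e-01  1.55942451e+00  5.72935880e-05
  9.88299508e-01 -1.40567762e+00] [-0.50365696  0.23949051  0.02908873]
[398.83781357 237.35339593]
[399.68897842 232.34111973]
[401.88962244 219.38213098]
```

View pics/low.png

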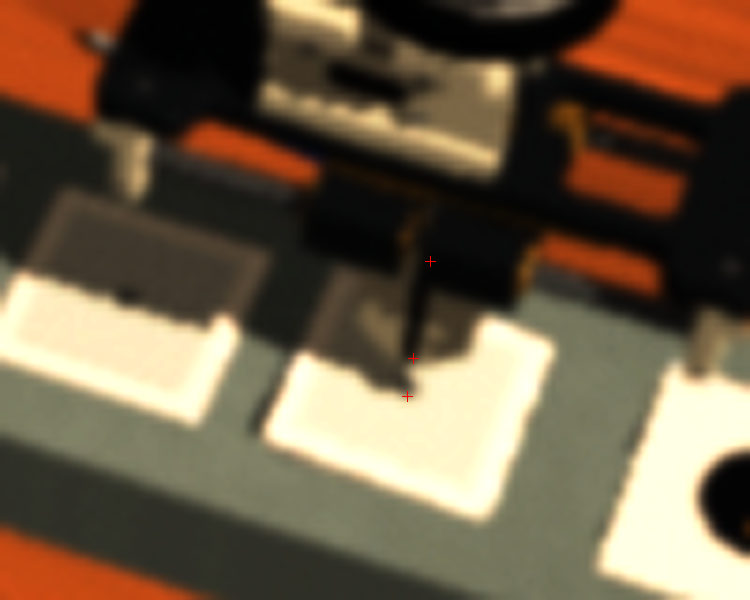

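The fingers visibly end near the point 19 mm behind the nominal TCP (crop (415,360)) and have not touched the cover. I'll keep descending in small steps and watch the force.

Request:
apply_moves(motion="0 0 0 0.1 0 0 0;0 0 0 0 0 0 0")

```text
time: 5.48
tool_pos: [0.5395, 0.2121, 0.048]
tool_rot: [3.142, -0.0, -3.064]
contact_force: [0.1, -0.5, -0.0]
opening: 0.0008
grip_force: 0.0
```

Request:
apply_moves(motion="0 0 0 0.1 0 0 0;0 0 0 0 0 0 0")

```text
time: 5.72
tool_pos: [0.5395, 0.2121, 0.047]
tool_rot: [3.142, -0.0, -3.064]
contact_force: [-0.1, 1.0, -0.1]
opening: 0.0004
grip_force: 0.0
```

Request:
apply_moves(motion="0 0 0 0.2 0 0 0;0 0 0 0 0 0 0")

```text
time: 5.98
tool_pos: [0.5394, 0.2121, 0.0449]
tool_rot: [-3.142, -0.0, -3.064]
contact_force: [1.1, -0.3, 1.5]
opening: 0.0001
grip_force: 0.0
```

Request:
apply_moves(motion="0 0 0 0.2 0 0 0;0 0 0 0 0 0 0")

```text
time: 6.22
tool_pos: [0.5394, 0.2121, 0.0429]
tool_rot: [-3.142, -0.0, -3.064]
contact_force: [-0.3, 0.8, -0.4]
opening: 0.0003
grip_force: 0.0
```

Request:
apply_moves(motion="0 0 0 0.1 0 0 0;0 0 0 0 0 0 0")

```text
time: 6.48
tool_pos: [0.5395, 0.2121, 0.0421]
tool_rot: [3.142, -0.0, -3.064]
contact_force: [0.0, -0.0, -0.4]
opening: 0.0007
grip_force: 0.0
```

Request:
apply_moves(motion="0 0 0 0.1 0 0 0;0 0 0 0 0 0 0")

```text
time: 6.72
tool_pos: [0.5395, 0.2121, 0.0411]
tool_rot: [3.142, -0.0, -3.064]
contact_force: [-0.1, 0.4, -0.1]
opening: 0.0002
grip_force: 0.0
```

Run:
```python
from cell import robot
import cv2,numpy as np
p=robot.read_camera("scene"); o=robot.observe()
f=200/np.tan(np.radians(p["fovy"]/2))
def pr(X): c=p["R"]@X+p["t"]; return np.array([p["cx"]+f*c[0]/c[2],p["cy"]+f*c[1]/c[2]])
T=o["tool_pos"]; I=cv2.resize(p["img"][205:265,360:440],None,fx=10,fy=10,interpolation=cv2.INTER_CUBIC)
I=np.clip(255*(I/255.)**1.6*1.1,0,255).astype(np.uint8).copy()
for X in (T,T+[0,0,.019]):
    u=pr(X); cv2.drawMarker(I,tuple(int(v) for v in (u-[360,205]+.5)*10),(255,0,0),0,10,1)
cv2.imwrite("pics/low2.png",I[:,:,::-1])
```

```text
(no output)
```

View pics/low2.png

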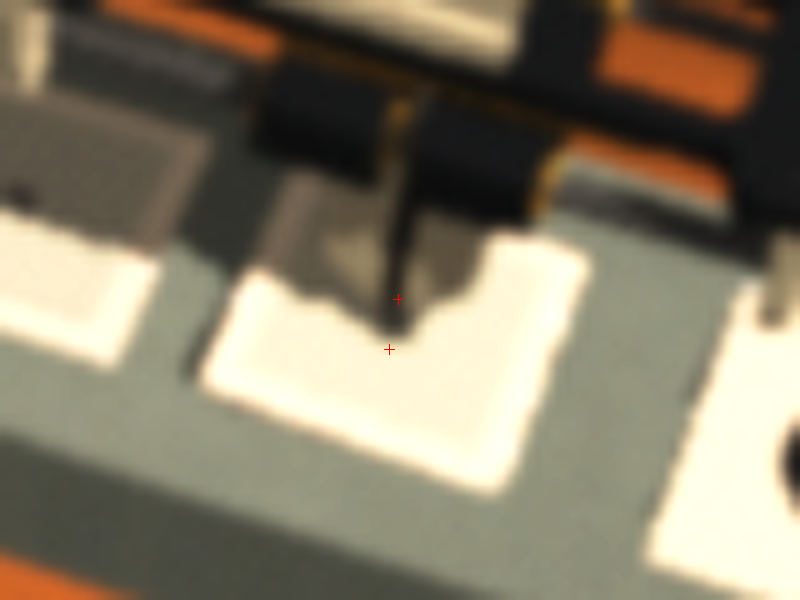

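The fingertips end roughly 15–19 mm above the nominal TCP, just over the centre dot at (398,325), and the outer parts of the gripper stay well clear. I'll continue down until contact.

Request:
apply_moves(motion="0 0 0 0.2 0 0 0;0 0 0 0 0 0 0")

```text
time: 7.02
tool_pos: [0.5394, 0.2121, 0.0389]
tool_rot: [-3.142, -0.0, -3.064]
contact_force: [-0.0, 0.0, 0.7]
opening: 0.0004
grip_force: 0.0
```

Request:
apply_moves(motion="0 0 0 0.1 0 0 0;0 0 0 0 0 0 0")

```text
time: 7.28
tool_pos: [0.5395, 0.2121, 0.038]
tool_rot: [3.142, -0.0, -3.064]
contact_force: [0.0, -0.5, -0.2]
opening: 0.0008
grip_force: 0.0
```

Request:
apply_moves(motion="0 0 0 0.1 0 0 0;0 0 0 0 0 0 0")

```text
time: 7.52
tool_pos: [0.5395, 0.2121, 0.0371]
tool_rot: [3.142, -0.0, -3.064]
contact_force: [0.1, -0.3, 0.4]
opening: 0.0004
grip_force: 0.0
```

Request:
apply_moves(motion="0 0 0 0.1 0 0 0;0 0 0 0 0 0 0")

```text
time: 7.78
tool_pos: [0.5395, 0.2121, 0.036]
tool_rot: [3.142, -0.0, -3.064]
contact_force: [0.2, -0.0, 0.3]
opening: 0.0008
grip_force: 0.0
```

Request:
apply_moves(motion="0 0 0 0.1 0 0 0;0 0 0 0 0 0 0")

```text
time: 8.02
tool_pos: [0.5395, 0.2121, 0.0351]
tool_rot: [3.142, -0.0, -3.064]
contact_force: [0.2, -0.9, -0.5]
opening: 0.0005
grip_force: 0.0
```

Request:
apply_moves(motion="0 0 0 0.1 0 0 0;0 0 0 0 0 0 0")

```text
time: 8.28
tool_pos: [0.5395, 0.2121, 0.034]
tool_rot: [3.142, -0.0, -3.064]
contact_force: [-0.3, 0.6, 0.9]
opening: 0.0004
grip_force: 0.0
```

Request:
apply_moves(motion="0 0 0 0.1 0 0 0;0 0 0 0 0 0 0")

```text
time: 8.52
tool_pos: [0.5395, 0.2121, 0.0331]
tool_rot: [3.142, -0.0, -3.064]
contact_force: [0.5, 0.4, 0.5]
opening: 0.0008
grip_force: 0.0
```

Request:
apply_moves(motion="0 0 0 0.1 0 0 0;0 0 0 0 0 0 0")

```text
time: 8.78
tool_pos: [0.5395, 0.2121, 0.032]
tool_rot: [3.142, -0.0, -3.064]
contact_force: [0.4, -0.6, 0.7]
opening: 0.0003
grip_force: 0.0
```

Request:
apply_moves(motion="0 0 0 0.1 0 0 0;0 0 0 0 0 0 0")

```text
time: 9.02
tool_pos: [0.5395, 0.2121, 0.031]
tool_rot: [3.142, -0.0, -3.064]
contact_force: [0.4, 0.2, 0.4]
opening: 0.0004
grip_force: 0.0
```

Request:
apply_moves(motion="0 0 0 0.1 0 0 0;0 0 0 0 0 0 0")

```text
time: 9.28
tool_pos: [0.5395, 0.2121, 0.03]
tool_rot: [3.142, -0.0, -3.064]
contact_force: [0.3, -0.3, -0.0]
opening: 0.0006
grip_force: 0.0
```

Run:
```python
from cell import robot
import cv2,numpy as np
p=robot.read_camera("scene"); o=robot.observe();print(o["tool_pos"],o["contact_force"])
f=200/np.tan(np.radians(p["fovy"]/2))
def pr(X): c=p["R"]@X+p["t"]; return np.array([p["cx"]+f*c[0]/c[2],p["cy"]+f*c[1]/c[2]])
T=o["tool_pos"]; I=cv2.resize(p["img"][205:265,360:440],None,fx=10,fy=10,interpolation=cv2.INTER_CUBIC)
I=np.clip(255*(I/255.)**1.6*1.1,0,255).astype(np.uint8).copy()
for X in (T,T+[0,0,.019]):
    u=pr(X); cv2.drawMarker(I,tuple(int(v) for v in (u-[360,205]+.5)*10),(255,0,0),0,10,1)
cv2.imwrite("pics/low3.png",I[:,:,::-1])
```

```text
[0.53953469 0.21211232 0.03008473] [0.90518864 0.06261131 0.28266858]
```

View pics/low3.png

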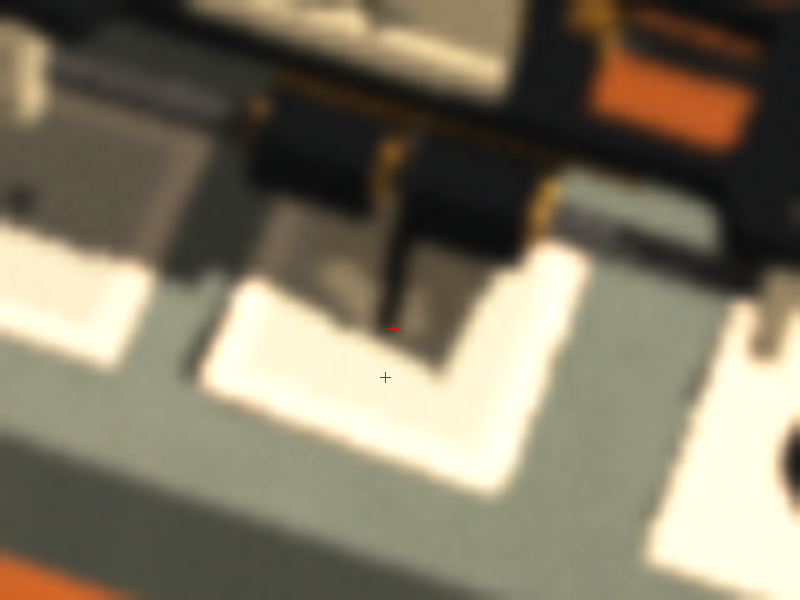

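The fingertips now end at the 19 mm mark at (392,328), right on the cover's centre and about to touch. The loose cover's gap at (195,370) is still open.

Request:
apply_moves(motion="0 0 0 0.1 0 0 0;0 0 0 0 0 0 0")

```text
time: 9.57
tool_pos: [0.5395, 0.2121, 0.029]
tool_rot: [3.142, -0.0, -3.064]
contact_force: [0.3, 0.2, -0.9]
opening: 0.0005
grip_force: 0.0
```

Request:
apply_moves(motion="0 0 0 0.1 0 0 0;0 0 0 0 0 0 0")

```text
time: 9.82
tool_pos: [0.5395, 0.2121, 0.028]
tool_rot: [3.142, -0.0, -3.064]
contact_force: [-0.4, -0.4, 0.9]
opening: 0.0004
grip_force: 0.0
```

Request:
apply_moves(motion="0 0 0 0.1 0 0 0;0 0 0 0 0 0 0")

```text
time: 10.07
tool_pos: [0.5395, 0.2121, 0.0271]
tool_rot: [3.142, -0.0, -3.064]
contact_force: [-0.1, -0.3, -0.8]
opening: 0.0006
grip_force: 0.0
```

Request:
apply_moves(motion="0 0 0 0.1 0 0 0;0 0 0 0 0 0 0")

```text
time: 10.32
tool_pos: [0.5395, 0.2121, 0.026]
tool_rot: [3.142, -0.0, -3.064]
contact_force: [-0.5, 0.7, -0.5]
opening: 0.0002
grip_force: 0.0
```

Request:
apply_moves(motion="0 0 0 0.1 0 0 0;0 0 0 0 0 0 0")

```text
time: 10.58
tool_pos: [0.5395, 0.2121, 0.025]
tool_rot: [3.142, -0.0, -3.064]
contact_force: [0.8, 0.1, -0.6]
opening: 0.0006
grip_force: 0.0
```

Request:
apply_moves(motion="0 0 0 0.1 0 0 0;0 0 0 0 0 0 0")

```text
time: 10.82
tool_pos: [0.5397, 0.2121, 0.0242]
tool_rot: [3.141, 0.0, -3.064]
contact_force: [0.0, 0.1, 0.5]
opening: 0.0004
grip_force: 0.3
```

Request:
apply_moves(motion="0 0 0 0.1 0 0 0;0 0 0 0 0 0 0")

```text
time: 11.08
tool_pos: [0.5398, 0.2121, 0.0238]
tool_rot: [3.142, 0.001, -3.064]
contact_force: [-1.0, -1.1, 4.6]
opening: 0.0003
grip_force: 2.7
```

Run:
```python
from cell import robot
import cv2,numpy as np
p=robot.read_camera("scene"); o=robot.observe();print(o["tool_pos"],o["contact_force"],o["joint_efforts"])
f=200/np.tan(np.radians(p["fovy"]/2))
def pr(X): c=p["R"]@X+p["t"]; return np.array([p["cx"]+f*c[0]/c[2],p["cy"]+f*c[1]/c[2]])
T=o["tool_pos"]; I=cv2.resize(p["img"][205:265,360:440],None,fx=10,fy=10,interpolation=cv2.INTER_CUBIC)
I=np.clip(255*(I/255.)**1.6*1.1,0,255).astype(np.uint8).copy()
for X in (T,T+[0,0,.019]):
    u=pr(X); cv2.drawMarker(I,tuple(int(v) for v in (u-[360,205]+.5)*10),(255,0,0),0,10,1)
cv2.imwrite("pics/low4.png",I[:,:,::-1])
```

```text
[0.53977815 0.21211197 0.02379808] [-1.24084566 -0.49292211  4.72066257] [ 1.07402243e-01 -4.91540980e+01 -1.86885005e+01  8.49445397e-02
 -3.74503713e-01 -2.27445431e-03]
```

View pics/low4.png

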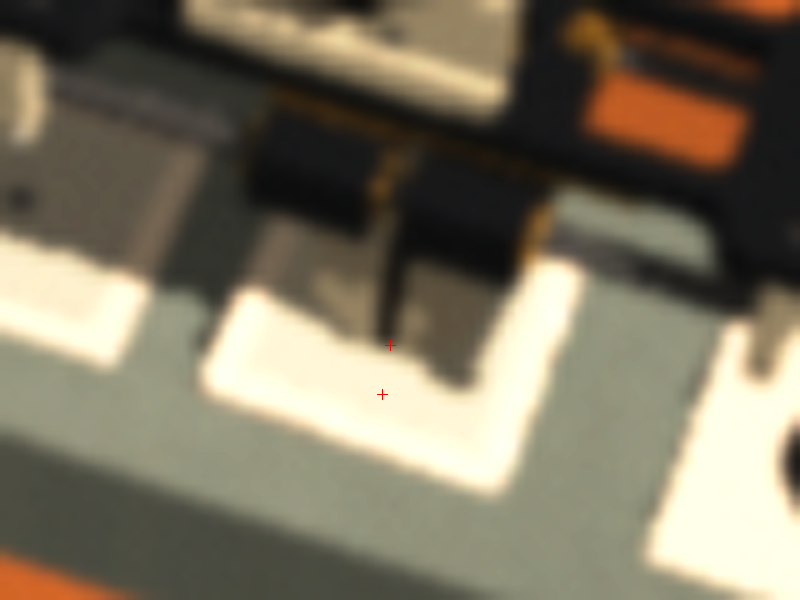

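Contact: the cover has levelled, the gap at (195,370) is closed, and the force reads 4.7 N with the tip at the centre (390,340). Now I'll push it home.

Request:
apply_moves(motion="0 0 0 0.1 0 0 0;0 0 0 0 0 0 0")

```text
time: 11.38
tool_pos: [0.5399, 0.2121, 0.0233]
tool_rot: [3.142, 0.001, -3.064]
contact_force: [-2.2, -1.1, 8.3]
opening: 0.0007
grip_force: 4.6
```

Request:
apply_moves(motion="0 0 0 0.1 0 0 0;0 0 0 0 0 0 0")

```text
time: 11.62
tool_pos: [0.5399, 0.212, 0.0225]
tool_rot: [-3.141, 0.001, -3.064]
contact_force: [-3.1, -2.3, 10.8]
opening: 0.0007
grip_force: 5.3
```

Request:
apply_moves(motion="0 0 0 0.1 0 0 0;0 0 0 0 0 0 0")

```text
time: 11.88
tool_pos: [0.5399, 0.2119, 0.0217]
tool_rot: [-3.141, 0.001, -3.064]
contact_force: [-4.1, -1.9, 11.1]
opening: 0.0004
grip_force: 5.9
```

Request:
apply_moves(motion="0 0 0 0.1 0 0 0;0 0 0 0 0 0 0")

```text
time: 12.12
tool_pos: [0.5399, 0.2119, 0.0216]
tool_rot: [-3.141, 0.002, -3.064]
contact_force: [-6.0, -2.5, 18.6]
opening: 0.0009
grip_force: 9.4
```

Request:
apply_moves(motion="0 0 0 0.1 0 0 0;0 0 0 0 0 0 0")

```text
time: 12.38
tool_pos: [0.54, 0.2119, 0.0215]
tool_rot: [-3.141, 0.002, -3.064]
contact_force: [-8.6, -3.4, 26.0]
opening: 0.0007
grip_force: 13.0
```

Request:
apply_moves(motion="0 0 0 0.1 0 0 0;0 0 0 0 0 0 0")

```text
time: 12.62
tool_pos: [0.54, 0.2119, 0.0214]
tool_rot: [-3.141, 0.003, -3.064]
contact_force: [-11.2, -4.7, 33.4]
opening: 0.0008
grip_force: 16.5
```

It has bottomed out. I'll ease off a little and compare its brightness and edges with the home covers.

Request:
apply_moves(motion="0 0 0 -0.1 0 0 0;0 0 0 0 0 0 0;0 0 0 0 0 0 0")

```text
time: 13.0
tool_pos: [0.54, 0.2119, 0.0215]
tool_rot: [-3.141, 0.002, -3.064]
contact_force: [-8.4, -4.4, 25.2]
opening: 0.0004
grip_force: 12.9
```

Run:
```python
from cell import robot
import cv2,numpy as np
P=[robot.read_camera("scene") for _ in range(4)];p=P[0];I=np.mean([q["img"] for q in P],0).astype(np.float32)
o=robot.observe();print(o["tool_pos"],o["contact_force"])
m=np.array([.5496,.0774]);yaw=.0783
f=200/np.tan(np.radians(p["fovy"]/2));ex=np.array([np.cos(yaw),np.sin(yaw)]);ey=np.array([-np.sin(yaw),np.cos(yaw)])
def pr(x,y):
    c=p["R"]@np.array([*(m+x*ex+y*ey),.049])+p["t"]; return [p["cx"]+f*c[0]/c[2],p["cy"]+f*c[1]/c[2]]
H=cv2.getPerspectiveTransform(np.float32([pr(*a) for a in [(.06,.2),(.06,-.2),(-.06,-.2),(-.06,.2)]]),np.float32([[0,0],[800,0],[800,240],[0,240]]))
R=cv2.warpPerspective(I,H,(800,240),flags=cv2.INTER_CUBIC)
for u in(130,310,490,670): print(u,R[72:84,u-44:u+44].mean(2).mean().round(1))
cv2.imwrite("pics/final.png",np.clip((R-80)*1.5,0,255).astype(np.uint8)[:,:,::-1])
```

```text
[0.53999684 0.21189782 0.02152678] [-8.23242704 -4.55748801 25.79646186]
130 227.6
310 227.3
490 228.0
670 228.1
```

View pics/final.png

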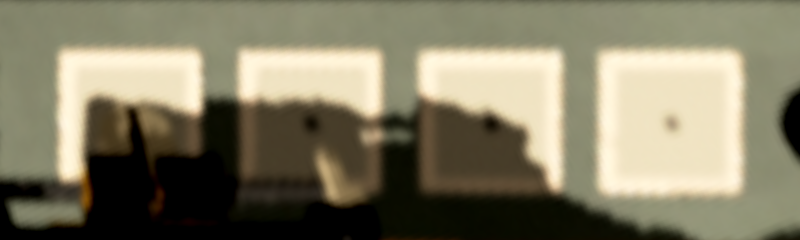

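Cover 4 at (130,120) is now square with the others, its brightness matches theirs (227.6 against 227–228), and no gap is left. The fingertips are still pressing with 25 N, so I'm handing in.

```bash
python3 -c "
from cell import robot
print(robot.hand_in())"
```

```text
the job is handed in; nothing more can be done
None
```

Cover 4, the leftmost as seen from the robot, was the loose one; I pushed it fully home so all four look flush, and handed in with the closed fingertips still pressing its centre at about 25 N.

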